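Open a two-part candle mould and show its cavity to the inspection camera

ROBOT

A 6-joint arm with a two-finger parallel gripper is mounted at the origin on the work surface; the furniture and walls round the work are solid. World frame = base frame: x ahead of the robot, y to its left, z up, the work surface at z = 0. Lengths are in mm, angles in rad, forces in N, time in s.
With the tool pointing down it reaches from about 325 to 775 mm from the base axis. Payload 5.5 kg.
Tool frame: the origin (TCP) lies on the centre line of the jaws, within the pads' length; the fingertips stand ctrl.tip_extent ahead of it and the grasp point (between the pads) lies 5 mm behind it (ctrl.tip_extent is the distance from the TCP to the fingertips, in mm); z points along the fingers, y is the line along which they close (so a half turn about z gives the same grasp; the last joint's range is limited). The gripper opens to 88 mm and grips with 3 to 60 N. Pads are 20 mm wide; open, the fingers measure 115 mm over their backs; the gripper's body (75 mm by 178 mm) begins 61 mm behind the grasp point.
Start: joints at [1.079, 0.091, 1.231, -0, 1.82, -0.057], TCP at [252.744, 544.185, 236.631] pointing down, gripper open.
Joint ranges: [-2.87, 2.87], [-0.86, 2.18], [0.17, 2.46], [-1.51, 4.65], [0.06, 2.69], [-2.65, 2.65]. Speed limits (rad/s): [2.57, 2.57, 3.01, 3.14, 3.14, 3.14].

INTERFACE

Orientations are given as a 3x3 rotation matrix whose columns are the frame's x, y, z axes.
In Python, from cell import ctrl, cams, job_done gives the robot as it stands. The module is installed in compiled form; this text tells all that it offers.
- The arm moves only by the shell command python3 -m pendant 'ROWS' [OPENING] [FORCE]. ROWS is JSON, a list that holds one entry, the list of rows, each a list of 6 numbers: the shift along the tool's x, y, z as a fraction of full scale, then the turn, a rotation vector about the tool's x, y, z as a fraction of full scale. In form: [[[dx, dy, dz, wx, wy, wz], ...]]. A call has 1 to 20 rows; each row shifts and turns the commanded pose from where the row before left it, along the tool's axes as they then stand; what a row does not reach is not made up. Full scale, the value 1, is 10 cm for a shift and 180 degrees for a turn. A row lasts 1/8 s, in which the tool goes at most 62.5 mm and 10.7 degrees, less where a joint would pass 70% of its speed; a pose out of reach is approached as far as the arm can. A call with a number of a shift or a turn outside -1 to 1 is refused whole. A call with a gripper value outside its range is refused whole. OPENING is the opening, from -1 (shut) to 1 (fully open), set as the call begins (- or left out, the last holds). The fingers move at their own pace and stop on an object; FORCE is the grip in N (left out, the last holds). Time passes only in rows, so rows that do not move let the fingers close. It gives the time, the measured TCP pose, the force, the opening and the grip force at its end, in the units of the state.
- ctrl.observe(): the state, without advancing time (a new reading comes with each control period).
- cams.read_camera(name): name is "scene" or "top" or "wrist"; returns a dict with "pixels" (480x640x3 uint8, blue, green, red), "depth" (480x640 float32, mm along the optical axis (not along the pixel's ray), 0 where there is no reading), "K" (3x3 intrinsics, pixels), "rvec" (rotation vector, rad) and "tvec" (3), from world to camera coordinates, as OpenCV has them; the wrist camera has in their place "T_tool_cam" (4x4, takes a point from camera to tool coordinates, whose origin is the TCP and whose axes are the flange's). Camera axes: x right, y down, z forward; pixel columns grow to the right and rows downward; lengths in mm; the calibration is good to about 2 mm. A picture is of the moment at which its call begins: read the wrist's pose just before it.
- job_done(): hands the job in; it is judged then, once.
The state is a dict: "clock": time; "joint_pos": joint angles; "joint_velocities": joint speeds; "joint_efforts": joint torques, N m; "eef_pos": TCP position; "tcp_rot": TCP orientation; "wrist_force": force on the tool from outside, world axes, zero at the start; "ft_torque": the same for the moment, N m; "finger_gap": finger opening in mm; "grasp_force": force on a finger pad.
Only numpy, scipy, OpenCV 4.12 (cv2) and the standard library are available. Lean on these libraries where they do the work, as an engineer would, in place of code of your own. Each camera call takes 0.05 s, during which the arm holds its last target. There are 200 camera calls.

TASK

Open the two-part candle mould for inspection: swing its steel side hook fully clear, then draw the loose half (the one with the pull tab on top) straight off its two dowels. Turn it round and hold it up in front of the inspection camera, tab uppermost, hollow side square to the lens (allowing for the way the camera head is tilted), the middle of the hollow side in the centre of the view and 15 cm from the front of the lens. Finish while still holding it there, motionless, with nothing else supporting it; leave the candle glass, the beaker and the tealight where they stand.

Things in the scene. Friction and masses are not known exactly. Their poses are not given: they have to be found in the camera images.
- mould_stand: Black base plate 160x120x12 mm, screwed down, with the fixed aluminium mould half: 70 wide (y), 90 tall, x = +20 (parting face) to +50, top at z = 102. Two dowels 7 thick stick out 14 mm to -x from that face: the loose half comes off along -x. Origin: underside, z up. Base spans x -92 to +68, y +-60. Place and yaw vary.
- front_half: Loose half, aluminium, 0.3-0.5 kg: block 30 (x) x 70 (y) x 90 (z) mm; pull tab on top at x -15 to -4, y +-19, z 90 to 130. Origin: centre of underside. Hollow face (half a beehive sunk in) at x = +15, normal +x. Starts closed, unfastened, axes as mould_stand's, at (4.5, 0, 12) mm in it. Draw it back over 15 mm along that -x before lifting (holes 2.4 mm wider than dowels).
- tab (a point): Where to grip the loose half: middle of the pull tab (11 mm thick along x, 38 mm wide), 23 mm above the block's top and 17 mm below the tab's top; at (-9.5, 0, 113) mm in front_half's frame, same axes.
- cavity (a point): Middle of the loose half's hollow face, at (15, 0, 50) mm in front_half's frame, same axes: +x points out of the hollow face, +z towards the tab.
- hook (a joint): Angle (rad) of the flat steel side hook: 0 closed (its nose blocks the loose half, 1 to 2 mm behind its back; starts 0 to 0.06); grows as the free end swings outwards from the mould, clockwise from above, about a vertical pivot, stop at 1.75. Friction 0.05 N m; stays where left. The half is free from about 0.4; fully clear is above 0.8.
- hook_pin (a point): Upright round steel pin, 12 mm thick, on the hook's free end, for swinging it. This point is 26.5 mm above the hook bar and 14.5 mm below the pin's top, 119 mm above the bench, 50.5 mm from the pivot axis. Axes turn with the hook.
- hook_hinge (a point): Point on the hook's vertical pivot axis at the height of hook_pin; at (36, 48, 119) mm in mould_stand's frame, same axes.
- camera_stand: Fixed stand of the inspection camera: steel base 120x90x12 mm, post, yoke and a tilting black camera head with white ring light, 0.27 m tall in all. Origin: centre of the base's underside; +x is the level direction in which it looks. Place and yaw vary.
- lens (a point): Centre of the front of the lens. +x is the lens axis, where the camera looks (0.12 to 0.45 rad below level), y level, z up in its picture. Wanted: point cavity at (150, 0, 0) mm in this frame, front_half's +x along this frame's -x, its +z along this +z. The head is stiff in its yoke.
- candle_glass: Bystander: candle in a clear glass, 84 mm across, glass 74 mm tall with a wick up to 100 mm. Origin: centre of its underside.
- beaker: Bystander: small translucent graduated beaker, 67 x 78 x 96 mm. Origin: centre of its underside.
- tealight: Bystander: tealight, 39 mm across, 22 mm tall. Origin: centre of its underside.
There are look-alikes about, which are no part of the job. Leave any orange look-alike of the front_half alone.

How it is judged:
By the outcome, as a careful person would: the job done as asked, in the order asked, and still so for the second after the job is handed in, while the arm keeps its last pose, push and grip.
It also fails if it takes over 51 s, if anything falls off the work surface, if the arm or the gripper's body presses on something with over 40 N, if the wrist force passes 120 N, or if a joint passes its speed limit or range.

## Working session

There is one attempt and no reset: what is moved stays moved. The work goes in short steps, Python scripts to look and compute and a shell command to move; the robot and the scene stay as the last step left them, time stands still between calls to the robot, and variables do not carry over. Pictures are saved under pics/ and viewed, at most 10 in all, crops included, and the job is handed in when it is done.

```bash
mkdir -p pics; ls; cat > h.py <<'E'
import numpy as np, cv2
from cell import ctrl, cams
def grab(n):
    s=ctrl.observe(); d=cams.read_camera(n)
    K=np.array(d["K"])
    if n=="wrist":
        T=np.eye(4);T[:3,:3]=s["tcp_rot"];T[:3,3]=s["eef_pos"];M=T@np.array(d["T_tool_cam"])
    else:
        R=cv2.Rodrigues(np.array(d["rvec"],float))[0];M=np.eye(4);M[:3,:3]=R.T;M[:3,3]=-R.T@np.array(d["tvec"],float).ravel()
    return d["pixels"],d["depth"],K,M
def cloud(dep,K,M):
    v,u=np.indices(dep.shape); P=np.stack([(u-K[0,2])/K[0,0]*dep,(v-K[1,2])/K[1,1]*dep,dep],-1)
    return P@M[:3,:3].T+M[:3,3]
def proj(p,K,M):
    c=(np.atleast_2d(p)-M[:3,3])@M[:3,:3]; q=c@K.T; return q[:,:2]/q[:,2:]
E
python3 - <<'E'
from h import *
for n in("scene","top","wrist"):
    p,d,K,M=grab(n); np.savez(f"{n}0.npz",p=p,d=d,K=K,M=M); cv2.imwrite(f"pics/{n}0.png",p); print(n,M.round(2).tolist(),K[0,0],(d>0).mean())
s=ctrl.observe();print(s,ctrl.tip_extent)
E
```

```text
pics
scene [[-0.83, -0.43, 0.37, -9.42], [-0.56, 0.61, -0.56, 773.49], [0.01, -0.67, -0.74, 1246.54], [0.0, 0.0, 0.0, 1.0]] 600.5287294242462 0.995908203125
top [[-0.03, -0.99, 0.12, 357.96], [-1.0, 0.03, -0.0, -46.44], [-0.0, -0.12, -0.99, 1665.68], [0.0, 0.0, 0.0, 1.0]] 548.1414467148574 0.9960091145833333
wrist [[0.42, 0.86, 0.28, 176.92], [0.91, -0.4, -0.13, 578.27], [-0.0, 0.31, -0.95, 383.76], [0.0, 0.0, 0.0, 1.0]] 397.4170849773286 0.9960774739583333
{'clock': 0.15, 'joint_pos': array([ 1.07927095e+00,  9.16948862e-02,  1.23159462e+00,  2.84338155e-05,
        1.81979304e+00, -5.67202197e-02]), 'joint_velocities': array([ 0.00118142, -0.00176717, -0.00422185,  0.00033393,  0.00041573,
        0.00043554]), 'joint_efforts': array([ 1.63956051e-03, -4.47045314e+01, -4.06904662e+01,  6.99286116e-02,
        2.74284283e-02, -1.45801187e-04]), 'eef_pos': array([252.65115391, 543.99507574, 235.76950834]), 'tcp_rot': array([[-9.06955038e-01,  4.21226816e-01, -7.27478963e-04],
       [ 4.21227429e-01,  9.06954112e-01, -1.30050022e-03],
       [ 1.11984472e-04, -1.48592932e-03, -9.99998890e-01]]), 'wrist_force': array([-0.81147903,  0.7261109 ,  0.50178457]), 'ft_torque': array([-0.02406797, -0.04688191, -0.0124954 ]), 'grasp_force': 0.0, 'finger_gap': 87.56146668128893} 14.0
```

View pics/scene0.png

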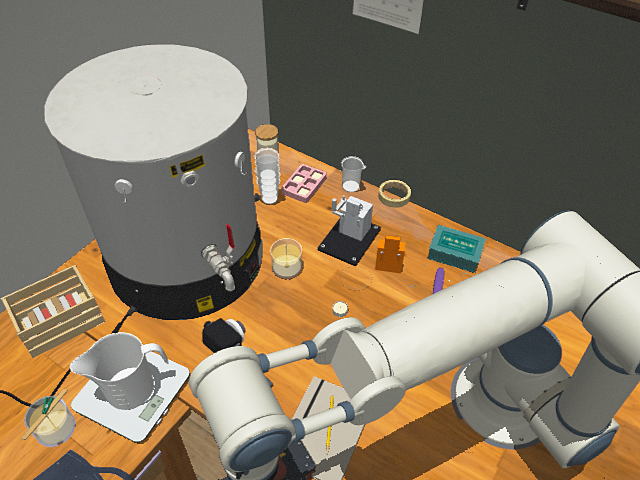

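View pics/top0.png

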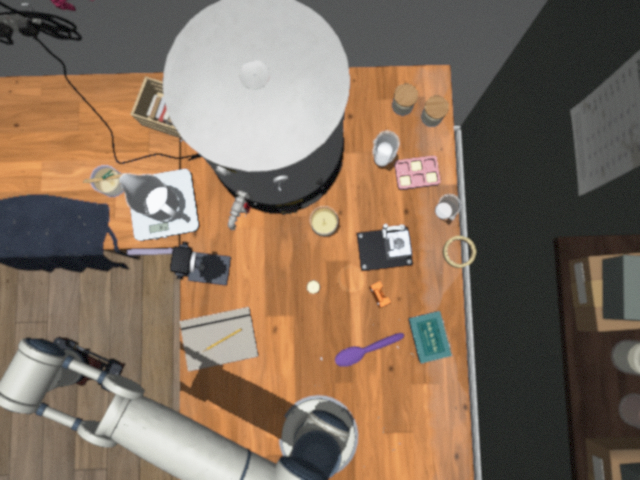

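The scene view shows the mould at (352,220), an orange look-alike half at (390,255), the camera head at (222,335), candle glass (286,258), beaker (352,173) and tealight (340,309). In the top view the mould is at (390,245), the orange look-alike at (380,295) and the camera at (200,263). I'll enlarge the mould and the camera in both views.

```bash
python3 - <<'E'
from h import *
L=[]
def crop(n,u,v,w,h):
    return cv2.resize(np.load(f"{n}0.npz")["p"][v:v+h,u:u+w],(400,300),interpolation=cv2.INTER_CUBIC)
a=np.hstack([crop("scene",305,180,120,90),crop("scene",190,290,120,90)])
b=np.hstack([crop("top",335,205,120,90),crop("top",150,220,120,90)])
cv2.imwrite("pics/c1.png",np.vstack([a,b]))
z=np.load("top0.npz");P=cloud(z["d"],z["K"],z["M"])
for n,(u,v) in dict(mould=(398,243),plate=(370,250),orange=(380,295),head=(183,262),base=(222,272),candle=(324,222),beaker=(447,208),teal=(313,287),gray2=(385,150)).items(): print(n,P[v,u].round())
E
```

```text
mould [ 558. -255.   39.]
plate [ 543. -173.   12.]
orange [ 403. -187.  126.]
head [497. 328. 261.]
base [487. 276.  18.]
candle [626. -36.  52.]
beaker [ 668. -416.    1.]
teal [435.   3.  14.]
gray2 [ 828. -221.   98.]
```

View pics/c1.png

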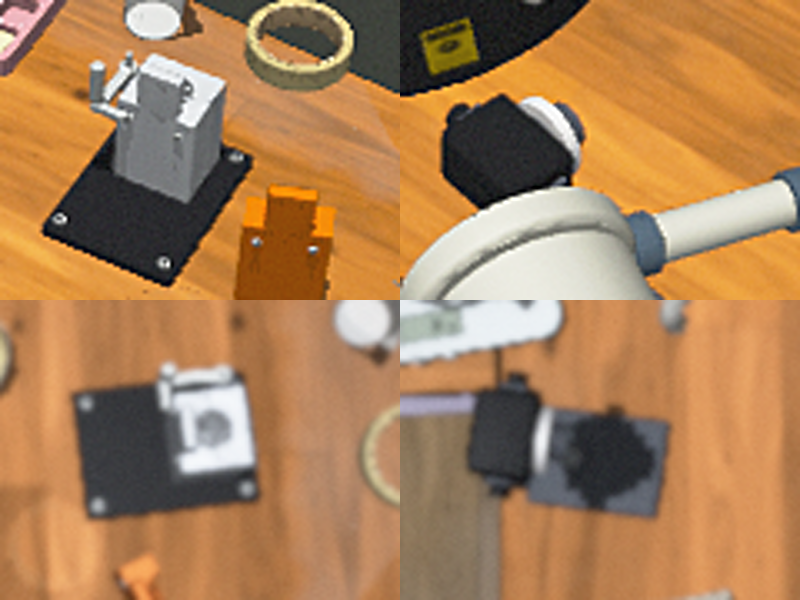

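Crops: the grey aluminium mould sits on the black plate in the left panels. Its tab faces image-left (world +y), and the hook with its pin is on the world +x side. The orange block is the look-alike, so I'll leave it alone. The camera head looks roughly along world -y over its base. Next I'll look at the lens front with the wrist camera.

```bash
cat >> h.py <<'E'
from scipy.spatial.transform import Rotation as Ro
def twist(R0,p0,R1,p1,N):
    w=Ro.from_matrix(R0.T@R1).as_rotvec()/N
    A=sum(Ro.from_rotvec(w*k).as_matrix() for k in range(N))
    v=np.linalg.solve(A,R0.T@(np.asarray(p1)-p0))
    return v,w
def plan(R1,p1,N=None,s=None):
    s=s or ctrl.observe(); R0=s["tcp_rot"];p0=s["eef_pos"]
    a=np.linalg.norm(Ro.from_matrix(R0.T@R1).as_rotvec())
    if N is None: N=int(max(1,np.ceil(a/np.radians(9)),np.ceil(np.linalg.norm(p1-p0)/45)))
    v,w=twist(R0,p0,R1,p1,N)
    print("N",N,"row",[float(x) for x in np.r_[v/100,w/np.pi].round(4)],"dist",round(np.linalg.norm(p1-p0),1),"rot",round(np.degrees(a),1))
    p=p0.copy();R=R0;path=[]
    for k in range(N): p=p+R@v;R=R@Ro.from_rotvec(w).as_matrix();path.append(p)
    print("path",np.array(path)[::max(1,N//4)].round().tolist())
def down(th):  # tool z down, y at angle th (deg)
    t=np.radians(th);y=np.array([np.cos(t),np.sin(t),0]);z=np.array([0,0,-1.]);return np.c_[np.cross(y,z),y,z]
E
python3 - <<'E'
from h import *
R=down(130)@Ro.from_euler("y",30,degrees=True).as_matrix()
R2=down(130)@Ro.from_euler("y",-30,degrees=True).as_matrix()
print(R[:,2],R2[:,2])
Rt=R if R[1,2]>0 else R2
plan(Rt,np.array([427,242,362.]))
E
```

```text
[-0.38302222 -0.3213938  -0.8660254 ] [ 0.38302222  0.3213938  -0.8660254 ]
N 9 row [-0.2129, -0.3515, -0.1137, -0.0105, -0.0165, -0.0391] dist 370.9 rot 70.8
path [[257.0, 503.0, 247.0], [279.0, 424.0, 271.0], [316.0, 352.0, 296.0], [367.0, 290.0, 326.0], [427.0, 242.0, 362.0]]
```

```bash
R='[-0.213,-0.352,-0.114,-0.0105,-0.0165,-0.039]'; python3 -m pendant '[[[-0.213,-0.352,-0.114,-0.0105,-0.0165,-0.039],[-0.213,-0.352,-0.114,-0.0105,-0.0165,-0.039],[-0.213,-0.352,-0.114,-0.0105,-0.0165,-0.039],[-0.213,-0.352,-0.114,-0.0105,-0.0165,-0.039],[-0.213,-0.352,-0.114,-0.0105,-0.0165,-0.039],[-0.213,-0.352,-0.114,-0.0105,-0.0165,-0.039],[-0.213,-0.352,-0.114,-0.0105,-0.0165,-0.039],[-0.213,-0.352,-0.114,-0.0105,-0.0165,-0.039],[-0.213,-0.352,-0.114,-0.0105,-0.0165,-0.039],[0,0,0,0,0,0],[0,0,0,0,0,0]]]'
python3 - <<'E'
from h import *
for n in("scene","top","wrist"):
    p,d,K,M=grab(n); np.savez(f"{n}1.npz",p=p,d=d,K=K,M=M); cv2.imwrite(f"pics/{n}1.png",p)
print(M.round(2).tolist(),ctrl.observe()["joint_pos"].round(2))
E
```

```text
clock: 1.52
eef_pos: [426.5, 241.3, 362.2]
tcp_rot: [[-0.667, -0.639, 0.383], [-0.553, 0.769, 0.321], [-0.5, 0.002, -0.866]]
wrist_force: [0.5, 0.0, 0.6]
finger_gap: 88.0
grasp_force: 0.0
[[-0.64, 0.52, 0.57, 314.02], [0.77, 0.43, 0.48, 146.01], [0.0, 0.74, -0.67, 448.14], [0.0, 0.0, 0.0, 1.0]] [ 0.32 -0.6   1.66  0.19  1.59 -1.9 ]
```

View pics/wrist1.png

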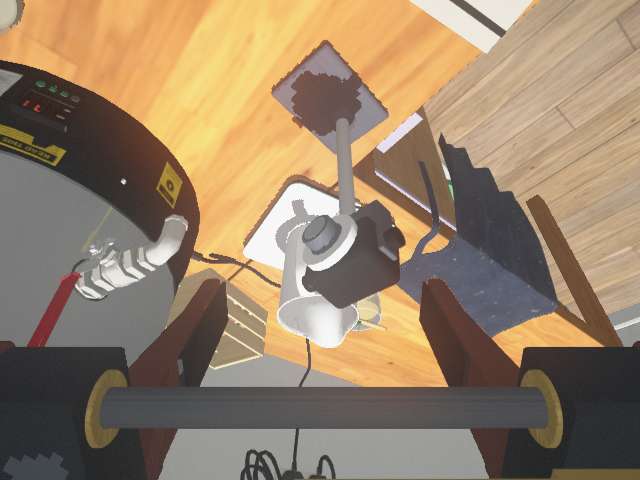

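The wrist view shows the camera head at (350,250), its white ring around (330,240), the protruding lens barrel at (320,233), and the stand base at (330,100).

```bash
cat > lens.py <<'E'
from h import *
z=np.load("wrist1.npz");p,d,K,M=[z[k] for k in "pdKM"];P=cloud(d,K,M)
v,u=np.indices(d.shape)
reg=(u>270)&(u<420)&(v>190)&(v<320)&(P[...,2]>150)&(d>0)
hsv=cv2.cvtColor(p,cv2.COLOR_BGR2HSV)
def plane(Q):
    for _ in range(4):
        c=Q.mean(0);n=np.linalg.svd(Q-c,full_matrices=False)[2][2];r=(Q-c)@n;Q=Q[abs(r)<max(2*r.std(),.5)]
    return c,n*np.sign(n@(M[:3,3]-c)),r.std(),len(Q)
white=reg&(hsv[...,2]>170)
print("white",white.sum(),P[white].min(0),P[white].max(0))
c,n,sd,N=plane(P[white]);print("ring",c.round(1),n.round(3),sd,N,"tilt",np.arcsin(-n[2]),"yaw",np.degrees(np.arctan2(n[1],n[0])))
# base
b=(u>260)&(u<400)&(v>30)&(v<170)&(P[...,2]>7)&(P[...,2]<17)&(d>0)
Q=P[b];r=cv2.minAreaRect(Q[:,:2].astype(np.float32));print("base",r,b.sum())
h=(P-c)@n
lens=reg&(h>3)&(h<60)&~white
print("lens h percentiles",np.percentile(h[lens],[5,25,50,75,95]),lens.sum())
im=np.zeros((480,640,3),np.uint8);im[...]=p//2
im[reg]=0;im[reg,1]=np.clip(128+h[reg]*3,0,255).astype(np.uint8);im[white,2]=255
cc=np.hstack([p[190:320,270:420],im[190:320,270:420]]);cv2.imwrite("pics/l.png",cv2.resize(cc,(800,346),interpolation=cv2.INTER_CUBIC))
E
python3 lens.py
```

```text
white 1278 [409.26302221 282.98025139 150.02008487] [750.35755933 512.39464751 354.86228732]
ring [543.9 331.7 227.1] [0.011 0.669 0.743] 5.445457591784942 1039 tilt -0.8376244515020601 yaw 89.08773165677215
base ((502.0653381347656, 316.1916809082031), (119.95450592041016, 90.09703826904297), 81.52095031738281) 6032
lens h percentiles [ 6.04391287 13.03589546 21.36175082 31.45898823 41.25266162] 4567
```

View pics/l.png

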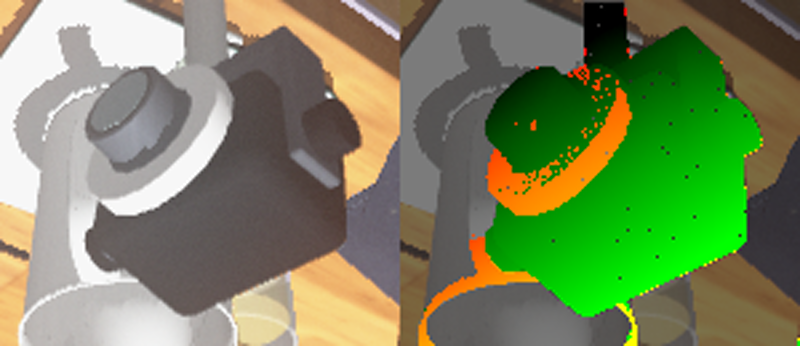

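```bash
cat > lens2.py <<'E'
from h import *
z=np.load("wrist1.npz");p,d,K,M=[z[k] for k in "pdKM"];P=cloud(d,K,M)
def fit(seed,rad,tol=1.2):
    u,v=270+seed[0]/2.667,190+seed[1]/2.667
    V,U=np.indices(d.shape);m=np.hypot(U-u,V-v)<rad;Q=P[m&(d>0)]
    for _ in range(5):
        c=np.median(Q,0) if _==0 else Q.mean(0);n=np.linalg.svd(Q-c,full_matrices=False)[2][2];r=(Q-c)@n;k=abs(r)<max(2*r.std(),tol);Q=Q[k]
    return c,n*np.sign(n@(M[:3,3]-c)),((Q-c)@n).std(),len(Q)
c,n,sd,N=fit((260,220),12);print("top",c.round(1),n.round(4),sd,N,"tilt",np.arccos(n[2]),"yaw of tilt",np.degrees(np.arctan2(n[1],n[0])))
l=fit((118,103),7);print("lens",l[0].round(1),l[1].round(4),l[2:],"tilt",np.arcsin(-l[1][2]),"yaw",np.degrees(np.arctan2(l[1][1],l[1][0])))
psi=np.radians(81.52-180)
for t in (np.arccos(n[2]),):
    a=np.array([np.cos(psi)*np.cos(t),np.sin(psi)*np.cos(t),-np.sin(t)]);y=np.array([-np.sin(psi),np.cos(psi),0]);zz=np.cross(a,y)
    V,U=np.indices(d.shape);m=(U>295)&(U<345)&(V>205)&(V<275)&(d>0)&(P[...,2]>180);Q=P[m]-l[0]
    L=np.c_[Q@a,Q@y,Q@zz]
    hist,e=np.histogram(L[:,0],np.arange(-60,6,1));print([(int(x),int(k)) for x,k in zip(e,hist) if k])
    f=(abs(L[:,0])<1.3)&(np.hypot(L[:,1],L[:,2])<30);print("front face pts",f.sum(),L[f].min(0),L[f].max(0))
    fc=L[f];ctr,r=cv2.minEnclosingCircle(fc[:,1:].astype(np.float32));print("circle",ctr,r,"lens centre",l[0]+a*np.median(fc[:,0])+y*ctr[0]+zz*ctr[1])
    s=(L[:,0]<-3)&(L[:,0]>-14);pp=L[s];print("barrel",np.percentile(pp[:,1],[1,99]),np.percentile(pp[:,2],[1,99]))
    A=np.c_[2*pp[:,1:],np.ones(len(pp))];b=(pp[:,1:]**2).sum(1);x=np.linalg.lstsq(A,b,rcond=None)[0];print("barrel circ",x[:2],np.sqrt(x[2]+x[0]**2+x[1]**2))
    print("a",a,"lens y relative to stand axis",(l[0]+y*ctr[0]+zz*ctr[1]-np.array([502.1,316.2,0]))@y)
E
python3 lens2.py
```

```text
top [487.1 336.9 260.3] [-0.0223 -0.1658  0.9859] 0.4488600297626284 439 tilt 0.16808350218139176 yaw of tilt -97.66960769603544
lens [498.  290.9 232.2] [-0.1496 -0.9739 -0.1707] (np.float64(0.2817724064705872), 156) tilt 0.17153878870833053 yaw -98.73530078043986
[(-39, 2), (-38, 3), (-37, 8), (-36, 11), (-35, 11), (-34, 14), (-33, 16), (-32, 18), (-31, 34), (-30, 52), (-29, 38), (-28, 44), (-27, 44), (-26, 37), (-25, 35), (-24, 2), (-23, 7), (-22, 38), (-21, 33), (-20, 37), (-19, 48), (-18, 45), (-17, 46), (-16, 95), (-15, 574), (-14, 123), (-13, 44), (-12, 33), (-11, 51), (-10, 36), (-9, 35), (-8, 40), (-7, 48), (-6, 42), (-5, 41), (-4, 44), (-3, 44), (-2, 47), (-1, 278), (0, 155)]
front face pts 451 [ -1.29422674 -14.25923776 -15.81163503] [ 0.74928803 14.97447378 13.756738  ]
circle (0.07001636177301407, -1.6123532056808472) 15.493988990783691 lens centre [498.14775421 291.31709039 230.63087917]
barrel [-15.4300644   18.39413121] [-9.49151073 21.15138054]
barrel circ [ 1.86003853 -1.06526412] 15.63918863666876
a [-0.14538599 -0.97512866 -0.16729317] lens y relative to stand axis -0.2396998389935452
```

Lens: centre ≈ (498.2, 291.3, 230.7), yaw −98.5°, 0.170 rad below level. The lens face, the head's top plane and the base rectangle all agree on this. Next I'll view the mould.

```bash
python3 - <<'E'
from h import *
plan(down(0),np.array([550,-180,262.]))
E
```

```text
N 15 row [-0.2041, -0.3051, 0.0942, 0.0126, 0.0058, 0.0468] dist 451.7 rot 131.7
path [[463.0, 234.0, 364.0], [560.0, 176.0, 360.0], [622.0, 84.0, 343.0], [636.0, -25.0, 315.0], [599.0, -127.0, 283.0]]
```

```bash
python3 - <<'E'
from h import *
R1=down(65);p1=np.array([430,60,340.])
plan(R1,p1)
plan(down(0),np.array([550,-180,262.]),s=dict(tcp_rot=R1,eef_pos=p1))
E
```

```text
N 8 row [0.046, -0.239, 0.0026, 0.0118, 0.0185, 0.044] dist 183.9 rot 70.8
path [[438.0, 222.0, 360.0], [453.0, 176.0, 353.0], [454.0, 128.0, 346.0], [441.0, 81.0, 341.0]]
N 8 row [-0.3484, -0.0614, 0.0975, 0.0, 0.0, 0.0451] dist 279.4 rot 65.0
path [[459.0, 40.0, 330.0], [507.0, -12.0, 311.0], [539.0, -75.0, 291.0], [551.0, -145.0, 272.0]]
```

```bash
python3 -m pendant '[[[0.046,-0.239,0.003,0.0118,0.0185,0.044],[0.046,-0.239,0.003,0.0118,0.0185,0.044],[0.046,-0.239,0.003,0.0118,0.0185,0.044],[0.046,-0.239,0.003,0.0118,0.0185,0.044],[0.046,-0.239,0.003,0.0118,0.0185,0.044],[0.046,-0.239,0.003,0.0118,0.0185,0.044],[0.046,-0.239,0.003,0.0118,0.0185,0.044],[0.046,-0.239,0.003,0.0118,0.0185,0.044],[-0.348,-0.061,0.0975,0,0,0.045],[-0.348,-0.061,0.0975,0,0,0.045],[-0.348,-0.061,0.0975,0,0,0.045],[-0.348,-0.061,0.0975,0,0,0.045],[-0.348,-0.061,0.0975,0,0,0.045],[-0.348,-0.061,0.0975,0,0,0.045],[-0.348,-0.061,0.0975,0,0,0.045],[-0.348,-0.061,0.0975,0,0,0.045],[0,0,0,0,0,0],[0,0,0,0,0,0]]]'
cat > mould.py <<'E'
from h import *
import sys
for n in("scene","top","wrist"):
    p,d,K,M=grab(n); np.savez(f"{n}2.npz",p=p,d=d,K=K,M=M)
cv2.imwrite("pics/wrist2.png",p)
P=cloud(d,K,M);ok=(d>0)
b=ok&(P[...,2]>8)&(P[...,2]<16)&(p.max(-1)<90)
n,lab,st,ce=cv2.connectedComponentsWithStats(b.astype(np.uint8));k=1+np.argmax(st[1:,4])
r=cv2.minAreaRect(P[lab==k][:,:2].astype(np.float32));print("plate",r,st[k])
for lo,hi in((98,106),(138,146),(128,138)):
    m=ok&(P[...,2]>lo)&(P[...,2]<hi)&(abs(P[...,0]-560)<120)&(abs(P[...,1]+220)<120)
    n,lab,st,ce=cv2.connectedComponentsWithStats(m.astype(np.uint8))
    for k in range(1,n):
        if st[k,4]>40: Q=P[lab==k];print(lo,hi,st[k],Q.mean(0).round(1),cv2.minAreaRect(Q[:,:2].astype(np.float32)))
E
python3 mould.py
```

```text
clock: 3.92
eef_pos: [551.3, -179.1, 262.1]
tcp_rot: [[-0.005, 1.0, 0.001], [1.0, 0.005, 0.002], [0.002, 0.001, -1.0]]
wrist_force: [-0.3, -0.8, 0.2]
finger_gap: 87.8
grasp_force: 0.0
plate ((548.4171752929688, -221.65838623046875), (119.80584716796875, 146.05833435058594), 4.9009528160095215) [ 255  165  122  132 6262]
98 106 [372 242  14   9  42] [ 597.2 -205.8  102.3] ((597.68408203125, -206.421142578125), (11.116324424743652, 3.968200206756592), 21.755233764648438)
98 106 [ 277  255   86   71 3159] [ 551.9 -251.7  102. ] ((550.8203735351562, -248.77975463867188), (69.49134063720703, 61.986270904541016), 5.092067718505859)
98 106 [374 300   8  10  55] [ 600.1 -259.4  103.5] ((600.0843505859375, -260.1009216308594), (5.959311485290527, 5.854406356811523), 83.96751403808594)
138 146 [293 275  51  18 697] [ 548.8 -222.9  141.4] ((548.6716918945312, -223.7075958251953), (37.80589294433594, 11.379339218139648), 5.505218505859375)
128 138 [377 255  16  17 204] [ 598.8 -209.   133. ] ((598.9992065429688, -209.44883728027344), (11.2601957321167, 11.602697372436523), 49.053653717041016)
128 138 [293 270  50  11 257] [ 548.4 -218.9  132.9] ((548.3367309570312, -219.57275390625), (37.682716369628906, 3.5925540924072266), 5.0754475593566895)
```

View pics/wrist2.png

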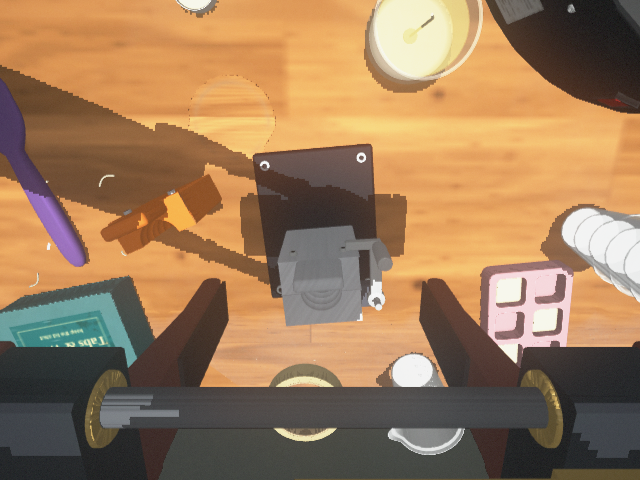

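The mould pose is consistent: the tab top is at pixel (318,284), the pin top at (384,263), and the yaw of stand y is +5°. The grey half with its tab toward world +y is the target, and the orange block at (165,215) is the look-alike. Stand origin ≈ (549.1, −228.9), and the pin is at (598.9, −209.3). Next I'll straddle the pin.

```bash
python3 - <<'E'
from h import *
plan(down(5),np.array([599,-209.3,168.]))
E
```

```text
N 3 row [-0.1054, 0.1551, 0.3162, 0.0002, -0.0001, -0.0087] dist 110.3 rot 4.7
path [[567.0, -190.0, 231.0], [583.0, -200.0, 200.0], [599.0, -209.0, 168.0]]
```

```bash
python3 -m pendant '[[[-0.105,0.155,0.316,0,0,-0.0087],[-0.105,0.155,0.316,0,0,-0.0087],[-0.105,0.155,0.316,0,0,-0.0087],[0,0,0,0,0,0],[0,0,0,0,0,0],[0,0,0,0,0,0]]]' -0.5 10
```

```text
clock: 4.82
eef_pos: [598.9, -210.5, 170.0]
tcp_rot: [[-0.084, 0.996, 0.004], [0.996, 0.084, -0.0], [-0.001, 0.004, -1.0]]
wrist_force: [-0.3, 0.4, -0.1]
finger_gap: 31.5
grasp_force: 0.0
```

```bash
python3 -m pendant '[[[0.012,0,0,0,0,0],[0,0,0,0,0,0],[0,0,0,0,0,0],[0,0,0.12,0,0,0],[0,0,0.12,0,0,0],[0,0,0.12,0,0,0],[0,0,0.11,0,0,0],[0,0,0,0,0,0]]]'
```

```text
clock: 5.82
eef_pos: [597.7, -209.2, 118.5]
tcp_rot: [[-0.084, 0.996, -0.001], [0.996, 0.084, 0.002], [0.002, -0.001, -1.0]]
wrist_force: [0.1, 0.3, -0.4]
finger_gap: 21.8
grasp_force: 0.0
```

```bash
python3 -m pendant '[[[0,0.05,-0.03,0,0,0],[-0.004,0.063,0,0,0,0.04],[-0.004,0.063,0,0,0,0.04],[-0.004,0.063,0,0,0,0.04],[-0.004,0.063,0,0,0,0.04],[-0.004,0.063,0,0,0,0.04],[-0.004,0.063,0,0,0,0.04],[-0.004,0.063,0,0,0,0.04],[-0.004,0.063,0,0,0,0.04],[-0.004,0.063,0,0,0,0.04],[-0.004,0.063,0,0,0,0.04],[0,0,0,0,0,0]]]'
```

```text
clock: 7.32
eef_pos: [654.5, -240.0, 124.1]
tcp_rot: [[0.921, 0.389, 0.002], [0.389, -0.921, 0.001], [0.002, 0.0, -1.0]]
wrist_force: [1.3, 0.0, -0.4]
finger_gap: 21.6
grasp_force: 0.0
```

```bash
python3 -m pendant '[[[0,-0.05,0,0,0,0],[0,0,-0.25,0,0,0],[0,0,-0.25,0,0,0],[0,0,-0.25,0,0,0],[0,0,0,0,0,0]]]'
python3 - <<'E'
from h import *
plan(down(-85),np.array([548.7,-223.9,190.]))
E
sed -i 's/2.npz/3.npz/;s/wrist2/wrist3/' mould.py; python3 mould.py
```

```text
clock: 7.95
eef_pos: [652.8, -235.1, 201.7]
tcp_rot: [[0.921, 0.389, 0.006], [0.389, -0.921, -0.001], [0.006, 0.003, -1.0]]
wrist_force: [0.2, -0.8, -0.2]
finger_gap: 21.7
grasp_force: 0.0
N 3 row [-0.3224, -0.1374, 0.0376, 0.0003, -0.0006, 0.0332] dist 105.4 rot 17.9
path [[618.0, -235.0, 198.0], [583.0, -231.0, 194.0], [549.0, -224.0, 190.0]]
plate ((546.9653930664062, -199.32618713378906), (102.57901000976562, 138.90093994140625), 82.05918884277344) [ 167  223  150  124 8979]
98 106 [317 243  18  11  71] [ 650.8 -238.9  102.2] ((650.2820434570312, -239.4070587158203), (4.352553844451904, 11.374486923217773), 12.707086563110352)
98 106 [322 314   9  13  71] [ 601.6 -259.9  103. ] ((600.8621215820312, -260.3107604980469), (5.1792311668396, 5.6208930015563965), 19.444089889526367)
98 106 [249 321  14  24 124] [ 574.1 -218.3  102.3] ((573.2567749023438, -218.73385620117188), (17.799636840820312, 4.645010471343994), 3.7698862552642822)
98 106 [299 329  40  13 120] [ 587.  -260.2  100.2] ((587.0430297851562, -260.64605712890625), (1.9757554531097412, 28.85544204711914), 5.621088981628418)
98 106 [ 297  333   42   54 1419] [ 569.5 -265.8  102. ] ((563.294189453125, -264.1841125488281), (47.678688049316406, 29.066059112548828), 7.644327163696289)
128 138 [316 259  20  22 346] [ 647.5 -239.9  132.9] ((646.8572387695312, -240.3697509765625), (11.428200721740723, 11.393619537353516), 49.366180419921875)
```

The hook is at about 1.25 rad, fully clear: the pin is now at (647, −240). Next is the tab pre-grasp.

```bash
python3 -m pendant '[[[-0.322,-0.137,0.038,0,0,0.0332],[-0.322,-0.137,0.038,0,0,0.0332],[-0.322,-0.137,0.038,0,0,0.0332],[0,0,0,0,0,0],[0,0,0,0,0,0]]]' -0.1 40
python3 - <<'E'
from h import *
plan(down(-85),np.array([548.7,-223.9,123.]))
E
```

```text
clock: 8.72
eef_pos: [548.2, -223.8, 186.2]
tcp_rot: [[0.996, 0.087, 0.001], [0.087, -0.996, 0.001], [0.001, -0.001, -1.0]]
wrist_force: [-0.6, 0.8, 0.3]
finger_gap: 39.6
grasp_force: 0.0
N 2 row [0.0024, 0.0011, 0.3159, -0.0002, -0.0001, -0.0001] dist 63.2 rot 0.1
path [[548.0, -224.0, 155.0], [549.0, -224.0, 123.0]]
```

```bash
python3 -m pendant '[[[0.002,0,0.2,0,0,0],[0.002,0,0.2,0,0,0],[0,0,0.14,0,0,0],[0,0,0.06,0,0,0],[0,0,0,0,0,0],[0,0,0,0,0,0]]]'
python3 -c "
from h import *
print([ctrl.observe()['eef_pos'].round(2).tolist() for _ in range(3)])"
python3 -m pendant '[[[0,0,0,0,0,0],[0,0,0,0,0,0],[0,0,0,0,0,0],[0,0,0,0,0,0],[0,0,0,0,0,0],[0,0,0,0,0,0]]]' -1 45
```

```text
clock: 9.48
eef_pos: [548.7, -223.9, 127.7]
tcp_rot: [[0.996, 0.085, 0.002], [0.085, -0.996, 0.001], [0.002, -0.0, -1.0]]
wrist_force: [-0.4, 0.1, -0.0]
finger_gap: 39.9
grasp_force: 0.0
[[548.73, -223.92, 127.67], [548.73, -223.92, 127.67], [548.73, -223.92, 127.67]]
clock: 10.22
eef_pos: [548.4, -223.0, 127.0]
tcp_rot: [[0.996, 0.086, 0.001], [0.086, -0.996, 0.002], [0.001, -0.002, -1.0]]
wrist_force: [-0.2, 5.7, 2.0]
finger_gap: 10.8
grasp_force: 45.0
```

Gripped: gap 10.8 mm, 45 N. Next I'll draw it straight back.

```bash
python3 -m pendant '[[[0,-0.02,-0.005,0,0,0],[0,-0.04,0,0,0,0],[0,-0.05,0,0,0,0],[0,-0.05,0,0,0,0],[0,-0.05,0,0,0,0],[0,-0.06,0,0,0,0],[0,-0.06,0,0,0,0],[0,0,0,0,0,0],[0,0,0,0,0,0]]]'
```

```text
clock: 11.35
eef_pos: [545.5, -190.9, 127.2]
tcp_rot: [[0.996, 0.085, 0.001], [0.085, -0.996, 0.001], [0.001, -0.001, -1.0]]
wrist_force: [-0.6, -0.2, -2.8]
finger_gap: 11.0
grasp_force: 45.0
```

```bash
python3 -m pendant '[[[0,0,-0.05,0,0,0],[0,0,-0.1,0,0,0],[0,0,-0.3,0,0,0],[0,0,-0.4,0,0,0],[0,0,-0.4,0,0,0],[0,0,-0.3,0,0,0],[0,0,0,0,0,0]]]'
cat > goal.py <<'E'
from h import *
def goal(C=np.array([498.2,291.3,230.7]),psi=np.radians(81.52-180),t=.170):
    a=np.array([np.cos(psi)*np.cos(t),np.sin(psi)*np.cos(t),-np.sin(t)]);y=np.array([-np.sin(psi),np.cos(psi),0]);z=np.cross(a,y)
    return np.c_[-a,-y,z],C+150*a   # half rot, cavity point
Rth=np.array([[0,1,0],[1,0,0],[0,0,-1.]])  # tool axes in half
O=np.array([549.1,-228.9,0])
if __name__=="__main__":
    Rh,c=goal();Rt=Rh@Rth
    # tcp in half frame, from grip
    ps=np.radians(-85);R0=Ro.from_euler("z",ps).as_matrix();ph=O+R0@[4.5,0,12]
    tcp=R0.T@(np.array([548.4,-223.4,127.2])-ph);print("tcp in half",tcp.round(2))
    pt=c+Rh@(tcp-[15,0,50]);print("cav",c.round(1),"tcp goal",pt.round(1))
    s=ctrl.observe();p1=np.array([460,-20,280.])
    plan(down(0),p1)
    plan(Rt,pt+Rh@[-20,0,10],s=dict(tcp_rot=down(0),eef_pos=p1))
E
python3 goal.py
```

```text
clock: 12.22
eef_pos: [546.2, -191.5, 286.5]
tcp_rot: [[0.996, 0.085, 0.008], [0.085, -0.996, -0.002], [0.007, 0.002, -1.0]]
wrist_force: [-0.8, -0.8, -3.6]
finger_gap: 11.0
grasp_force: 45.0
tcp in half [-10.04  -0.22 115.2 ]
cav [476.4 145.1 205.3] tcp goal [471.3 109.7 265.3]
N 10 row [0.0598, -0.202, 0.0063, 0.0002, -0.0001, -0.0473] dist 192.1 rot 85.1
path [[550.0, -171.0, 286.0], [550.0, -129.0, 285.0], [537.0, -89.0, 283.0], [512.0, -55.0, 282.0], [479.0, -29.0, 281.0]]
N 10 row [0.0891, 0.0769, 0.016, -0.0045, 0.0038, -0.0452] dist 109.2 rot 82.0
path [[468.0, -11.0, 278.0], [479.0, 10.0, 276.0], [484.0, 33.0, 274.0], [483.0, 56.0, 273.0], [474.0, 78.0, 272.0]]
```

```bash
python3 -m pendant '[[[0.06,-0.202,0.006,0,0,-0.0473],[0.06,-0.202,0.006,0,0,-0.0473],[0.06,-0.202,0.006,0,0,-0.0473],[0.06,-0.202,0.006,0,0,-0.0473],[0.06,-0.202,0.006,0,0,-0.0473],[0.06,-0.202,0.006,0,0,-0.0473],[0.06,-0.202,0.006,0,0,-0.0473],[0.06,-0.202,0.006,0,0,-0.0473],[0.06,-0.202,0.006,0,0,-0.0473],[0.06,-0.202,0.006,0,0,-0.0473],[0.089,0.077,0.016,-0.0045,0.0038,-0.0452]]]'
python3 -m pendant '[[[0.089,0.077,0.016,-0.0045,0.0038,-0.0452],[0.089,0.077,0.016,-0.0045,0.0038,-0.0452],[0.089,0.077,0.016,-0.0045,0.0038,-0.0452],[0.089,0.077,0.016,-0.0045,0.0038,-0.0452],[0.089,0.077,0.016,-0.0045,0.0038,-0.0452],[0.089,0.077,0.016,-0.0045,0.0038,-0.0452],[0.089,0.077,0.016,-0.0045,0.0038,-0.0452],[0.089,0.077,0.016,-0.0045,0.0038,-0.0452],[0.089,0.077,0.016,-0.0045,0.0038,-0.0452],[0,0,0,0,0,0],[0,0,0,0,0,0],[0,0,0,0,0,0]]]'
cat > look.py <<'E'
from h import *
import sys
t=sys.argv[1]
for n in("top","wrist","scene"):
    p,d,K,M=grab(n); np.savez(f"{n}{t}.npz",p=p,d=d,K=K,M=M); cv2.imwrite(f"pics/{n}{t}.png",p)
E
python3 look.py 4
python3 - <<'E'
from h import *
from goal import *
Rh,c=goal();tcp=np.array([-10.04,-.22,115.2]);pt=c+Rh@(tcp-[15,0,50])
plan(Rh@Rth,pt)
E
```

```text
clock: 13.6
eef_pos: [465.8, -10.1, 273.8]
tcp_rot: [[-0.147, 0.989, 0.013], [0.989, 0.147, 0.014], [0.012, 0.015, -1.0]]
wrist_force: [-0.5, 0.0, -3.7]
finger_gap: 10.8
grasp_force: 45.0
clock: 15.1
eef_pos: [467.6, 88.8, 268.0]
tcp_rot: [[-0.989, 0.146, 0.027], [0.148, 0.975, 0.168], [-0.002, 0.17, -0.985]]
wrist_force: [0.4, -0.7, -3.2]
finger_gap: 10.9
grasp_force: 45.0
N 1 row [-0.0066, 0.2028, 0.0644, 0.0003, 0.0008, 0.0002] dist 21.3 rot 0.2
path [[471.0, 110.0, 265.0]]
```

View pics/scene4.png

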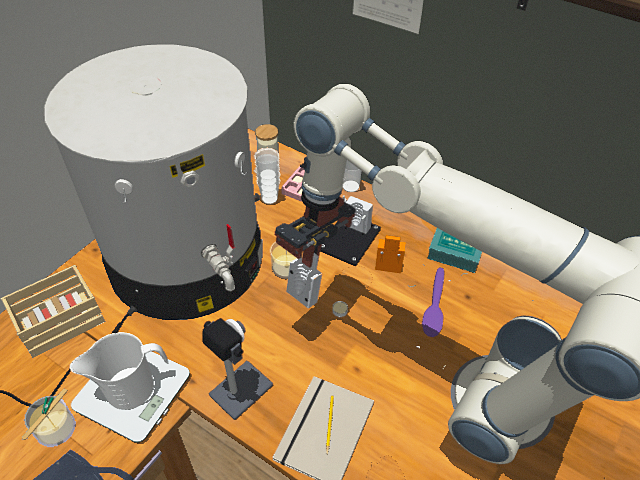

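The scene view shows the half held with its hollow side toward the camera head: the half is at (303,283), the head at (225,338). I'll move the last 20 mm, then measure.

```bash
python3 -m pendant '[[[-0.003,0.1,0.032,0,0.0005,0],[-0.003,0.1,0.032,0,0.0005,0],[0,0,0,0,0,0],[0,0,0,0,0,0],[0,0,0,0,0,0],[0,0,0,0,0,0]]]'
python3 look.py 5
cat > meas.py <<'E'
from h import *
from goal import *
import sys
t=sys.argv[1];Rh,c=goal()
def planefit(Q,tol=1.5):
    for i in range(8):
        m=np.median(Q,0) if i==0 else Q.mean(0);n=np.linalg.svd(Q-m,full_matrices=False)[2][2];r=(Q-m)@n;Q=Q[abs(r)<max(2*r.std(),tol)]
    return m,n,r.std(),Q
z=np.load(f"scene{t}.npz");p,d,K,M=[z[k] for k in "pdKM"];P=cloud(d,K,M)
L=(P-c)@Rh  # half axes, origin at wanted cavity point
m=(d>0)&(abs(L[...,0])<12)&(abs(L[...,1])<55)&(L[...,2]>-70)&(L[...,2]<55)
F=L[m];face=F[(F[:,0]>np.percentile(F[:,0],97)-6)]
q,n,sd,Q=planefit(face);n=n*np.sign(n[0]);print("face",q.round(1),n.round(4),sd,len(Q),"yaw err",n[1],"pitch err",n[2])
full=L[m&(L[...,0]>-40)]
for a in(1,2): print("ext",a,np.percentile(Q[:,a],[0.3,50,99.7]).round(1))
r=cv2.minAreaRect(Q[:,1:].astype(np.float32));print(r)
# lens as seen by scene: front points
m=(d>0)&(L[...,0]>100)&(L[...,0]<230)&(abs(L[...,1])<60)&(abs(L[...,2])<60);G=L[m]
h,e=np.histogram(G[:,0],np.arange(130,200,2));print("head x hist",[(int(x),int(k)) for x,k in zip(e,h) if k])
hsv=cv2.cvtColor(p,cv2.COLOR_BGR2HSV);w=m&(p.min(-1)>170);W=L[w];print("ring",w.sum(),np.percentile(W,[2,50,98],axis=0).round(1).tolist())
bx=(d>0)&(abs(P[...,2]-12)<5)&(np.hypot(P[...,0]-502,P[...,1]-316)<90)&(p.max(-1)<120)
print("base",cv2.minAreaRect(P[bx][:,:2].astype(np.float32)))
E
python3 meas.py 5
python3 - <<'E'
import cv2,numpy as np
a=cv2.imread("pics/scene5.png")[230:380,190:340];b=cv2.imread("pics/wrist5.png")
cv2.imwrite("pics/v5.png",np.hstack([cv2.resize(a,(400,400),interpolation=cv2.INTER_CUBIC),cv2.resize(b[:,80:560],(400,400))]))
E
```

```text
clock: 16.0
eef_pos: [471.2, 109.5, 265.5]
tcp_rot: [[-0.989, 0.144, 0.025], [0.146, 0.975, 0.168], [0.0, 0.17, -0.985]]
wrist_force: [0.7, -0.1, -4.0]
finger_gap: 10.5
grasp_force: 45.0
face [-2.4  0.4 -7.1] [0.9999 0.0098 0.0049] 1.0890169557495997 473 yaw err 0.009831058572118353 pitch err 0.004896247881074587
ext 1 [-35.5   2.7  34.8]
ext 2 [-48.2 -10.2  45.1]
((-0.6711349487304688, -1.7948379516601562), (94.21751403808594, 71.58625030517578), 89.2940444946289)
head x hist [(148, 3), (150, 6), (152, 16), (154, 8), (156, 11), (158, 1), (162, 3), (164, 12), (166, 32), (168, 18), (170, 43), (172, 25), (174, 8), (176, 24), (178, 27), (180, 32), (182, 30), (184, 32), (186, 33), (188, 42), (190, 45), (192, 50), (194, 49), (196, 57)]
ring 107 [[164.4, -18.9, 10.2], [170.2, 6.2, 22.3], [174.1, 25.3, 28.9]]
base ((500.35174560546875, 317.5720520019531), (119.74504852294922, 90.38777160644531), 81.4083023071289)
```

View pics/v5.png

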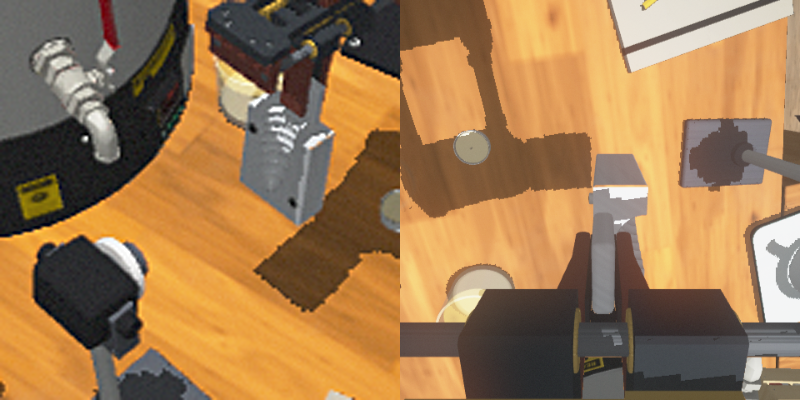

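```bash
cat > meas2.py <<'E'
from h import *
from goal import *
import sys
t=sys.argv[1];Rh,c=goal()
for cam in("scene","wrist","top"):
    z=np.load(f"{cam}{t}.npz");p,d,K,M=[z[k] for k in "pdKM"];P=cloud(d,K,M);L=(P-c)@Rh
    b=(d>0)&(abs(P[...,2]-12)<5)&(np.hypot(P[...,0]-502,P[...,1]-316)<90)&(p.max(-1)<140)
    r=cv2.minAreaRect(P[b][:,:2].astype(np.float32));bc=np.array([*r[0],12]);print(cam,"base",np.round(r[0],1),np.round(r[1],1),round(r[2],2),"offset from wrist1 in half axes",((bc-[502.07,316.19,12])@Rh).round(1))
    if cam=="scene":
        rim=(d>0)&(abs(L[...,0])<6)&((abs(L[...,1])>26)|(L[...,2]<-38))&(abs(L[...,1])<33)&(L[...,2]>-46)&(L[...,2]<36)
        Q=L[rim];print("x pct",np.percentile(Q[:,0],[10,25,50,75,90]).round(2),len(Q))
        x=np.median(Q[:,0]);Q=Q[abs(Q[:,0]-x)<1.5];A=np.c_[np.ones(len(Q)),Q[:,1:]];print("x=a+by+cz",np.linalg.lstsq(A,Q[:,0],rcond=None)[0].round(4),len(Q))
    # block top plane z=+40, x -30..0, and tab
    T=(d>0)&(abs(L[...,2]-40)<6)&(L[...,0]>-40)&(L[...,0]<10)&(abs(L[...,1])<50)
    Q=L[T]
    if len(Q)>30:
        zt=np.median(Q[:,2]);Q=Q[abs(Q[:,2]-zt)<2.5];print("blocktop z",zt.round(2),len(Q),"x",np.percentile(Q[:,0],[1,99]).round(1),"y",np.percentile(Q[:,1],[1,99]).round(1),cv2.minAreaRect(Q[:,:2].astype(np.float32)))
        A=np.c_[np.ones(len(Q)),Q[:,:2]];print("z=a+bx+cy",np.linalg.lstsq(A,Q[:,2],rcond=None)[0].round(4))
E
python3 meas2.py 5
```

```text
scene base [500.9 317.5] [119.7  91.4] 81.41 offset from wrist1 in half axes [ 1.1  1.4 -0.2]
x pct [-3.95 -3.28 -2.3  -1.28 -0.66] 173
x=a+by+cz [-2.2833e+00 -1.3000e-03 -1.2000e-03] 125
blocktop z 40.92 169 x [-31.3   0.2] y [-34.9  33.6] ((-16.144336700439453, -0.3857002258300781), (34.30309295654297, 70.5641860961914), 1.6542012691497803)
z=a+bx+cy [ 4.08577e+01 -1.33000e-02 -2.00000e-04]
wrist base [502.2 315.6] [119.5  89.8] 81.49 offset from wrist1 in half axes [-0.6 -0.3  0.1]
blocktop z 40.8 2591 x [-31.9  -2.5] y [ 2.3 32.9] ((-17.107019424438477, 5.116373062133789), (56.27467727661133, 29.900678634643555), 89.67053985595703)
z=a+bx+cy [ 4.09053e+01 -6.40000e-03 -8.60000e-03]
top base [501.8 315.7] [119.8  89.6] 81.69 offset from wrist1 in half axes [-0.5  0.2  0.1]
```

Angles are square within about 0.1–0.5°. The half sits about 2 mm too far from the lens, 1.5 mm to one side and 0.8 mm high, so I'll apply a small correction and re-measure.

```bash
python3 -m pendant '[[[0.013,0.022,0.008,0,0,0],[0,0,0,0,0,0],[0,0,0,0,0,0],[0,0,0,0,0,0],[0,0,0,0,0,0],[0,0,0,0,0,0]]]'
python3 look.py 6; python3 meas2.py 6; python3 -c "
from h import *
s=ctrl.observe();print(s['joint_velocities'].round(4),s['clock'])"
```

```text
clock: 16.9
eef_pos: [470.2, 112.1, 265.0]
tcp_rot: [[-0.989, 0.144, 0.024], [0.146, 0.975, 0.169], [0.001, 0.17, -0.985]]
wrist_force: [-1.2, 0.7, -4.1]
finger_gap: 10.9
grasp_force: 45.0
scene base [500.1 317.3] [120.   92.3] 81.06 offset from wrist1 in half axes [ 0.8  2.1 -0.1]
x pct [-1.68 -0.89 -0.04  1.19  1.92] 174
x=a+by+cz [-0.0984 -0.0024 -0.0019] 121
blocktop z 40.22 181 x [-30.3   1.8] y [-33.5  35.7] ((-14.48148250579834, 0.9970626831054688), (70.90547180175781, 32.700347900390625), 89.93814086914062)
z=a+bx+cy [ 4.02659e+01 -2.70000e-03  3.00000e-04]
wrist base [502.4 315.6] [119.2  90.3] 81.63 offset from wrist1 in half axes [-0.5 -0.5  0.1]
blocktop z 39.92 2575 x [-29.6  -0.1] y [ 2.8 34.2] ((-14.740941047668457, 6.605504989624023), (56.01898956298828, 29.929882049560547), 89.74410247802734)
z=a+bx+cy [ 3.9933e+01 -5.5000e-03 -3.8000e-03]
top base [501.4 315.4] [119.3  89.4] 81.63 offset from wrist1 in half axes [-0.9  0.5  0.2]
[-0.0003  0.0008 -0.0021  0.0002  0.0004  0.    ] 17.05
```

The face is now within about 1 mm of the wanted place and square, and the arm is still.

```bash
python3 -c "
from cell import job_done
print(job_done())"
```

```text
the job is handed in; nothing more can be done
None
```

The job is handed in at about 17 s of the 51 s limit: the hook is open at about 1.25 rad, and the loose half was drawn straight off its dowels and is held still, tab up, hollow side square to the lens, within about 1 mm of the wanted spot 15 cm away by my measurements; I never touched the candle glass, beaker or tealight.

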